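# Take the short-hook plate off its keyhole board

## Task

Two coat hooks on keyhole hanger plates hang on the sloping board. Take down the plate with the shorter hook: swing the keeper above it right round to the left, push the plate up the slope until the bolt heads stand in the wide ends of its keyholes, then lift it off and lay it, flat and hook up, in the wooden tray without dropping it. Leave the other plate hanging as it is and do not disturb the other things on the bench.

Things in the scene. Friction and masses are not known exactly. Their poses are not given: they have to be found in the camera images.
- board: fixed plywood board, 240 mm up the slope x 226 mm across x 15 mm, on two cheeks; its face slopes up by 15 degrees away from the robot. Origin on the bench under the middle of the face (there 47.5 mm high); x: level, uphill; y: to the left; z: up. It has a left and a right place (y = +54, -54 mm), each with two headed bolts: shank 8 mm, head 15 mm across, 6 to 11 mm off the face
- short_plate: loose aluminium plate with the SHORTER coat hook (86 mm), about 0.2 kg, in either place. Plate 126 mm (x, up the slope) x 96 mm (y) x 4 mm; origin: centre of its underside; z: square off it. It must be pushed up 27 mm (+-4) before it lifts off, square to the face (8 mm farther the shanks strike the ends of the holes). Friction keeps it where it is left on the slope
- short_grip (a point): on the plate with the shorter hook: middle of the hook's thick, upright lower arm, which is 28 mm wide (plate's y, the way to grasp it), 24 mm long (x) and rises to 58 mm above the plate's underside; this point lies at x = -19 mm, y = 0, 40 mm above the underside. The hook's thin arm leans up the slope to x = 55 mm, 64 mm high
- short_lip (a point): on the same plate: middle of the outer face of the lip into which its lower edge is folded (20 mm high, 4 mm thick, as wide as the plate), at x = -63 mm, y = 0, 12 mm above the underside; push here, up the slope (it takes a few newtons)
- short_key_a (a point): on the same plate: centre of the 24 mm wide end of its left keyhole, at x = -38, y = 31 mm of the plate; the slot, 11 mm wide, runs up to +x and its narrow end is where the bolt is when the plate hangs. A bolt head has 4.5 mm to spare all round in the wide end
- short_key_b (a point): the same for its right keyhole, at x = 12, y = -31 mm of the plate
- long_plate: the same plate with the LONGER hook (116 mm long, 28 mm wide), hanging in the other place, 12 mm beside the first; it stays there
- seat_left (a point): point on the board's face, middle of its left place: a plate's origin lies here when both bolt heads stand centred in the wide ends of its keyholes. x axis: up the slope; y: to the left across it; z: square off the face. A hung plate's origin lies at x = -27 mm, y = 0, z = 0 of this frame; this place's keeper pivots at x = 88 mm, y = 0
- seat_right (a point): point on the board's face, middle of its right place: a plate's origin lies here when both bolt heads stand centred in the wide ends of its keyholes. x axis: up the slope; y: to the left across it; z: square off the face. A hung plate's origin lies at x = -27 mm, y = 0, z = 0 of this frame; this place's keeper pivots at x = 88 mm, y = 0
- keeper_left (a joint): turn of the left keeper, a 50 x 20 x 11 mm steel bar pivoted on the board. 0: it points straight down the slope, its free end 2 to 3 mm from the hung plate's upper edge, so the plate cannot go up. Grows as the free end swings to the left, up to a stop at 1.6; a pin bars the other way. Starts at 0 to 0.1; friction holds it where it is left (1.3 N at the peg)
- keeper_right (a joint): turn of the right keeper, a 50 x 20 x 11 mm steel bar pivoted on the board. 0: it points straight down the slope, its free end 2 to 3 mm from the hung plate's upper edge, so the plate cannot go up. Grows as the free end swings to the left, up to a stop at 1.6; a pin bars the other way. Starts at 0 to 0.1; friction holds it where it is left (1.3 N at the peg)
- peg_left (a point): top centre of the black thumb peg near the free end of the left keeper: 12 mm across, rising from 12 to 34 mm off the board's face, 38 mm from the pivot; made to be pushed sideways. With the keeper shut it stands 50 mm up the slope from seat_left
- peg_right (a point): top centre of the black thumb peg near the free end of the right keeper: 12 mm across, rising from 12 to 34 mm off the board's face, 38 mm from the pivot; made to be pushed sideways. With the keeper shut it stands 50 mm up the slope from seat_right
- tray: fixed shallow wooden tray, outside 190 mm (x) x 150 mm (y) x 24 mm, walls and floor 6 mm; inside 178 x 138 mm. Origin under its centre. A plate fits in it with its long side along the tray's long side
- tray_in (a point): centre of the tray's inner floor, 6 mm above the bench
- screwdriver: flat-blade screwdriver, 191 mm long, lying by the bench's right edge; a bystander
- hook_row0: loose coat hook, 116 x 28 x 64 mm, standing at the bench's far edge, on the left; a bystander
- hook_row1: loose coat hook, 116 x 28 x 64 mm, standing at the bench's far edge, second from the left; a bystander
- hook_row2: loose coat hook, 86 x 28 x 64 mm, standing at the bench's far edge, in the middle; a bystander

How it is judged (in metres and radians):
On the way, in this order (a step that is already met when the one before it is completed fails the run):
1. the keeper above the short-hook plate is swung round clear of it (at least 1.2 rad) while the plate still hangs (((value of joint keeper_left above 1.2 rad and distance between short_plate and seat_left below 0.04 m) or (value of joint keeper_right above 1.2 rad and distance between short_plate and seat_right below 0.04 m))), for 0.2 s.
2. the short-hook plate, flat on the board, has been slid up so that the bolt heads stand in the wide ends (((distance between short_plate and seat_left below 0.008 m and z of short_plate in the frame of seat_left below 0.004 m) or (distance between short_plate and seat_right below 0.008 m and z of short_plate in the frame of seat_right below 0.004 m))), for 0.2 s.
At the end, for the whole second after the job is handed in: The short-hook plate lies still and flat on the tray's floor, hook up (origin within 4 mm of the floor's height and 40 mm of its centre, tilted under 0.06 rad), and the long-hook plate hangs within 10 mm of where it hung (horizontal distance between short_plate and tray_in below 0.04 m and z of short_plate in the frame of tray_in between -0.004 and 0.004 m and angle between short_plate's own z axis and vertical below 0.06 rad and linear speed of short_plate below 0.02 m/s and distance of long_plate from where it was at the start of the episode below 0.01 m); the robot touches nothing.
It fails at once if the short-hook plate is dropped (moves faster than 0.7 m/s with no finger on it) (linear speed of short_plate above 0.7 m/s and contact force between the fingers and short_plate below 0.05 N).
It fails at once if the long-hook plate is moved by more than 20 mm (distance of long_plate from where it was at the start of the episode above 0.02 m).
It fails at once if a bystander is moved by more than 30 mm (distance of any of screwdriver, hook_row0, hook_row1, hook_row2 from where it was at the start of the episode above 0.03 m).
It also fails if it takes over 58 s, if anything falls off the work surface, if the arm or the gripper's body presses on something with over 40 N, if the wrist force passes 120 N, or if a joint passes its speed limit or range.

## Robot

A 7-joint arm with a two-finger parallel gripper is mounted at the origin on the work surface; the furniture and walls round the work are solid. World frame = base frame: x ahead of the robot, y to its left, z up, the work surface at z = 0. Lengths are in m, angles in degrees, forces in N, time in s.
With the tool pointing down it reaches from about 0.35 to 0.775 m from the base axis. Payload 3.1 kg.
Tool frame: the origin (TCP) lies on the centre line of the jaws, within the pads' length; the fingertips stand 17 mm ahead of it and the grasp point (between the pads) lies 2 mm behind it (robot.tip_reach is the distance from the TCP to the fingertips, in m); z points along the fingers, y is the line along which they close (so a half turn about z gives the same grasp; the last joint's range is limited). The gripper opens to 85 mm and grips with 20 to 120 N. Pads are 22 mm wide; open, the fingers measure 114 mm over their backs; the gripper's body (76 mm by 85 mm) begins 54 mm behind the grasp point. The pads swing forward as they close: fully open they stand 13 mm farther back than shut.
Start: joints at [-67.878, 17.813, 0.802, 86.603, -0.252, 75.585, -1.558], TCP at [0.228, 0.5, 0.248] pointing down, gripper open.
Joint ranges: [-154.91, 154.91], [-16.99, 109.72], [-72.82, 74.43], [7.12, 147.25], [-82.49, 262.49], [11.32, 116.49], [-174.64, 174.64]. Speed limits (degrees/s): [159.86, 159.86, 180, 180, 180, 180, 180].

## Interface

Orientations are given as [roll, pitch, yaw] about the fixed x, y, z axes, in that order (R = Rz(yaw) Ry(pitch) Rx(roll)).
In Python, from station import robot, fingers, vision, workorder, recognise gives the robot as it stands. Calls block until the motion is done:
- robot.move_to(position, orientation): joint-space move of the TCP to a pose.
- robot.line_to(position, orientation=None, velocity=0.15, f_stop=None): straight line of the TCP; orientation=None keeps the orientation; velocity is the mean speed in m/s. With f_stop (N) it stops when the force on the tool has changed by that much, and returns True; else False.
- robot.move_j(angles): joint-space move.
- fingers.gripper_to(opening, force=None): opening from 0.0 (shut) to 1.0 (fully open); force is the grip in N (None keeps the last); returns when the fingers have stopped.
- robot.pause(seconds).
- robot.inverse_kinematics(position, orientation): joint angles nearest the present ones, or None.
- vision.grab_frame(name): name is "side" or "top"; returns the picture (420x560x3 uint8, red, green, blue); there is no depth.
- vision.calibration(name): a dict with "mtx" (3x3 intrinsics, pixels), "extrinsics" (4x4, takes a point from world to camera coordinates). Camera axes: x right, y up, looking along -z (the intrinsics and any distortion apply to the point x, -y, -z); pixel columns grow to the right and rows downward; lengths in m; the calibration is good to about 2 mm. A picture is of the moment at which its call begins. calibration takes no time and is no camera call.
A pose or a line that the arm cannot do raises robot.PlanningError and nothing moves.
- workorder.close_job(): hands the job in; it is judged then, once.
Trained networks look in the newest picture that a camera, given by its name, has taken for a name from the list of things; names that differ only in an ending like _2 or _b are one class to them, and where a whole thing is asked for, a point or a joint stands for the part that bears it (a point fixed in the world has none). Each returns a list of dicts, best first, with "p" (0 to 1); they miss things now and then, are a little off and sometimes report something else, mostly with a low value. They report only what shows in the picture. A call takes as long as a camera call.
- recognise(label, camera): "rect" ([centre column, centre row, width, height] in pixels, round what is visible of it).
Readings, each from a call of its own:
- robot.current_time_s(): time.
- robot.current_joint_positions(): joint angles.
- robot.current_dq(): joint speeds.
- robot.current_joint_torque(): joint torques, N m.
- robot.current_tool_pos(): TCP position.
- robot.current_eef_rot(): TCP orientation.
- robot.current_contact_force(): force on the tool from outside, world axes, zero at the start.
- robot.current_torque(): the same for the moment, N m.
- robot.current_finger_gap(): opening from 0.0 (shut) to 1.0 (fully open).
- robot.current_gripper_force(): force on a finger pad.
Only numpy, scipy, OpenCV 4.12 (cv2) and the standard library are available. Lean on these libraries where they do the work, as an engineer would, in place of code of your own. Each camera call takes 0.05 s, during which the arm holds its last target. There are 200 camera calls.

## Working session

There is one attempt and no reset: what is moved stays moved. The work goes in short steps, each a Python script; the robot and the scene stay as the last script left them, time stands still between calls to the robot, and variables do not carry over. Pictures are saved under pics/ and viewed, at most 10 in all, crops included, and the job is handed in when it is done.

```bash
ls; mkdir -p pics
python3 - <<'E'
from station import robot, fingers, vision, workorder, recognise
import cv2,numpy as np
for c in("side","top"):
    im=vision.grab_frame(c); cv2.imwrite(f"pics/{c}0.png",im[...,::-1])
    k=vision.calibration(c); print(c,np.round(k["mtx"],1).tolist(),np.round(k["extrinsics"],4).tolist(),[x for x in k if x not in("mtx","extrinsics")])
    for n in["board","short_plate","short_grip","short_lip","long_plate","peg_left","keeper_left","tray","short_key_a"]:
        print(n,[(np.round(d["rect"]).astype(int).tolist(),round(d["p"],2)) for d in recognise(n,c)[:3]])
print(robot.current_time_s())
E
```

```text
pics
side [[444.5, 0.0, 277.5], [0.0, 444.5, 206.6], [0.0, 0.0, 1.0]] [[0.9167, -0.3992, -0.0178, -0.5536], [0.1754, 0.3619, 0.9156, -0.1247], [-0.3591, -0.8424, 0.4017, -0.9486], [0.0, 0.0, 0.0, 1.0]] []
board [([291, 258, 148, 103], 0.68)]
short_plate [([263, 232, 64, 56], 0.8)]
short_grip [([260, 232, 61, 57], 0.95)]
short_lip [([261, 231, 67, 56], 0.76)]
long_plate [([283, 255, 77, 70], 0.88), ([240, 205, 90, 46], 0.29)]
peg_left [([301, 219, 26, 14], 0.55)]
keeper_left [([302, 219, 26, 13], 0.67)]
tray [([240, 206, 90, 40], 0.85), ([290, 258, 147, 104], 0.38)]
short_key_a [([259, 232, 64, 59], 0.93)]
top [[406.8, 0.0, 281.1], [0.0, 406.8, 211.7], [0.0, 0.0, 1.0]] [[0.0136, -0.9999, 0.0011, -0.125], [0.9861, 0.0136, 0.1656, -0.5923], [-0.1656, -0.0012, 0.9862, -1.0411], [0.0, 0.0, 0.0, 1.0]] []
board [([330, 244, 93, 89], 0.87)]
short_plate [([310, 254, 39, 46], 0.73)]
short_grip [([312, 254, 35, 52], 0.72)]
short_lip [([308, 254, 36, 47], 0.89)]
long_plate [([352, 255, 41, 48], 0.6)]
peg_left [([310, 220, 6, 21], 0.75)]
keeper_left [([310, 218, 10, 25], 0.51), ([352, 220, 6, 16], 0.4), ([331, 245, 91, 92], 0.28)]
tray [([212, 240, 67, 77], 0.61), ([352, 256, 36, 49], 0.54)]
short_key_a [([310, 253, 40, 48], 0.88)]
1.0
```

View pics/side0.png

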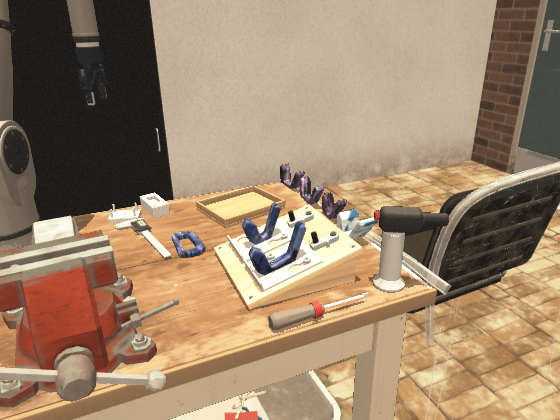

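View pics/top0.png

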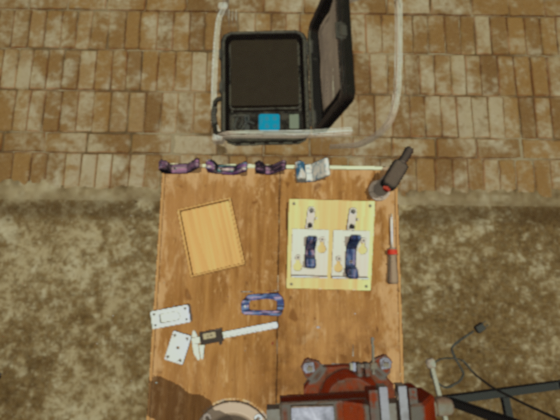

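The shorter hook is on the left plate (top ≈(310,253)). The long one is at (352,255), the tray at (212,238) and turned slightly, and the board's corners are near (288,200), (376,200), (374,290), (288,289).

Run:
```python
import cv2
t=cv2.imread("pics/top0.png"); s=cv2.imread("pics/side0.png")
cv2.imwrite("pics/topc.png",cv2.resize(t[190:300,275:385],None,fx=5.4,fy=5.4,interpolation=cv2.INTER_CUBIC))
cv2.imwrite("pics/sidec.png",cv2.resize(s[180:315,190:380],None,fx=4,fy=4,interpolation=cv2.INTER_CUBIC))
```

```text
(no output)
```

View pics/topc.png

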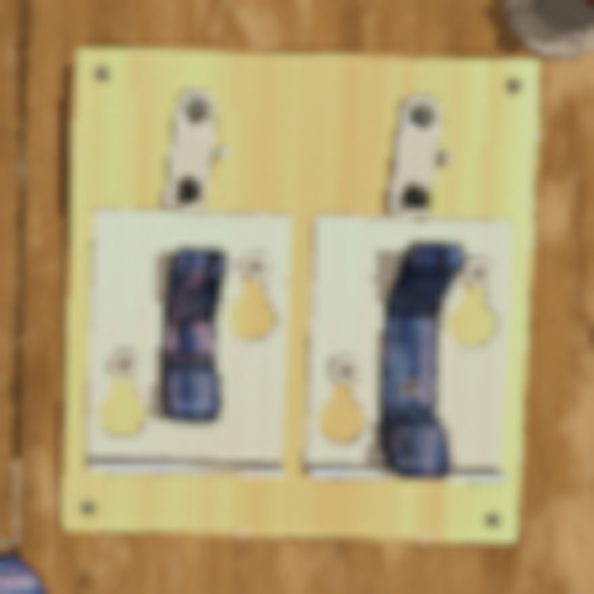

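View pics/sidec.png

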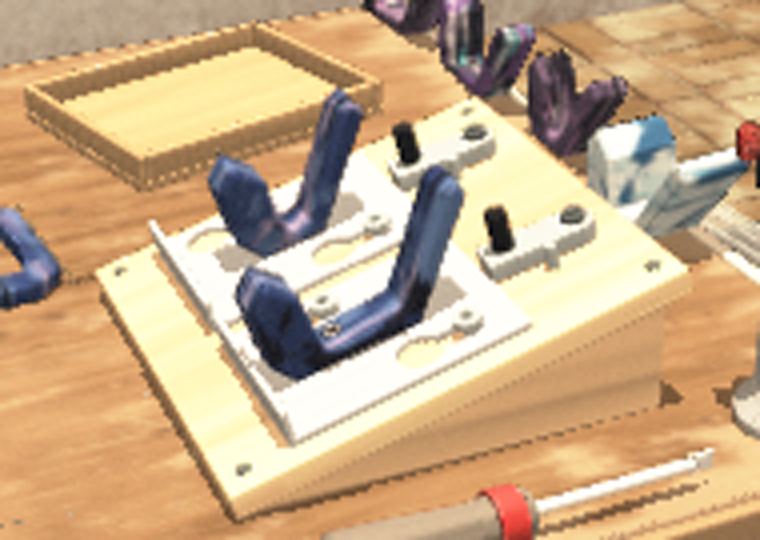

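The crops show the board's corners (top crop (77,48), (540,60), (517,543), (63,530)) and both keepers nearly shut. The pegs are at (188,190) and (414,197), and the short plate is in the left place. Next I fit the board and tray poses jointly from both cameras.

```bash
cat > h.py <<'E'
from station import robot, fingers, vision, workorder, recognise
import numpy as np, cv2
from scipy.spatial.transform import Rotation as R
from scipy.optimize import least_squares
K={c:vision.calibration(c) for c in("top","side")}
def proj(c,P):
    k=K[c]; p=(k["extrinsics"]@np.r_[P,1])[:3]; p=p*[1,-1,-1]; q=k["mtx"]@p; return q[:2]/q[2]
def brd(x,y,yaw,P): # P in face frame (x up slope from face middle)
    return np.array([x,y,.0475])+R.from_euler("zy",[yaw,-np.radians(15)]).apply(P)
def orient(Rm): return R.from_matrix(Rm).as_euler("xyz",degrees=True)
E
cat > fit.py <<'E'
from h import *
T=lambda a,b:np.array([a/5.4+275-.4,b/5.4+190-.4]); S=lambda a,b:np.array([a/4+190-.4,b/4+180-.4])
c=[(.12,.113),(.12,-.113),(-.12,-.113),(-.12,.113)]
obs=[]
for (a,b),t,s in zip(c,[(77,48),(540,60),(517,543),(63,530)],[(470,98),(690,270),(235,517),(100,275)]):
    obs+=[("top",0,(a,b,0),T(*t)),("side",0,(a,b,0),S(*s))]
for y,t,s in((.054,(196,108),(474,130)),(-.054,(422,116),(573,214))):
    obs+=[("top",1,(.088,y,.012),T(*t)),("side",1,(.088,y,.012),S(*s))]
for y,t in((.054,[(93,210),(292,215)]),(-.054,[(315,215),(512,220)])):
    obs+=[("top",1,(.036,y+d,.004),T(*q)) for d,q in zip((.048,-.048),t)]
f=lambda p:np.concatenate([proj(cc,brd(p[0],p[1],p[2],np.array(P)+[p[3]*o,0,0]))-q for cc,o,P,q in obs])
r=least_squares(f,[.5,-.2,0,0],loss="soft_l1"); print("board",r.x.round(4)); print(f(r.x).reshape(-1,2).round(1).tolist())
b=r.x
P=lambda *v:brd(b[0],b[1],b[2],np.array(v)+[b[3],0,0])
print("peg",P(.05,.054,.034).round(3),[proj(k,P(.05,.054,.034)).round(1).tolist() for k in K],"obs",T(188,190),S(403,126))
print("seat",P(0,.054,0).round(3),"grip",P(-.046,.054,.04).round(3),"lip",P(-.09,.054,.012).round(3))
to=[("top",q) for q in[(178,210),(230,199),(244,265),(193,276)]]
g=lambda p:np.concatenate([proj(cc,np.array([p[0],p[1],.024])+R.from_euler("z",p[2]).apply([a*.095,e*.075,0]))-q for (a,e),t,s in zip([(1,1),(1,-1),(-1,-1),(-1,1)],[(178,210),(230,199),(244,265),(193,276)],[(258,28),(382,85),(147,165),(25,97)]) for cc,q in(("top",t),("side",S(*s)))])
r=least_squares(g,[.5,.2,.2],loss="soft_l1"); print("tray",r.x.round(4)); print(g(r.x).reshape(-1,2).round(1).tolist())
np.save("b.npy",b); np.save("t.npy",r.x)
E
python3 fit.py
```

```text
board [ 0.507  -0.248  -0.0068  0.0055]
[[-0.4, 0.3], [1.1, -0.8], [0.0, -0.1], [0.3, -0.7], [0.5, -0.1], [-0.7, -4.2], [0.2, 0.5], [-1.9, -0.8], [0.1, 0.2], [0.5, 1.2], [-0.2, -0.5], [0.7, 0.9], [0.2, 0.3], [-0.2, 0.1], [0.1, 0.2], [0.1, 0.0]]
peg [ 0.552 -0.194  0.095] [[311.2, 225.3], [290.9, 212.0]] obs [309.41481481 224.78518519] [290.35 211.1 ]
seat [ 0.513 -0.194  0.049] grip [ 0.458 -0.194  0.076] lip [ 0.423 -0.193  0.037]
tray [0.527  0.0692 0.2563]
[[0.1, -0.2], [-0.8, -1.4], [1.4, -2.1], [0.8, -0.5], [3.0, -0.8], [-1.2, -0.6], [-0.7, 1.8], [-0.6, -2.0]]
```

```bash
cat >> h.py <<'E'
b=np.load("b.npy"); t=np.load("t.npy")
RB=R.from_euler("zy",[b[2],-np.radians(15)]).as_matrix()
def seat(x,y,z): return brd(b[0],b[1],b[2],np.array([x+b[3],y+.054,z]))
def tool(s=1): # tool z into the board, tool y = s * board y
    z=-RB[:,2]; y=s*RB[:,1]; return orient(np.c_[np.cross(y,z),y,z])
tip=robot.tip_reach
def st(): print("t",robot.current_time_s(),"tcp",np.round(robot.current_tool_pos(),4),"F",np.round(robot.current_contact_force(),1))
E
python3 - <<'E'
from h import *
print(tip,robot.current_eef_rot())
hx,hy,rp,zt=.011,.0145,.006,.017
start=seat(.05,-.030,zt+tip)
q=robot.current_joint_positions()
for s in(1,-1):
    a=robot.inverse_kinematics(start+RB[:,2]*.09,tool(s)); print(s,np.round(a,1))
    if a is not None: print(abs(np.array(a)-q).max())
print(tool(1),tool(-1),start)
E
```

```text
0.017 [-1.79996657e+02 -4.84439879e-04  1.55492781e+02]
1 [ -8.3  17.4  41.4 103.5 -24.1  52.4 133.1]
134.7071358676975
-1 [-12.6  18.5  47.3 103.6 -26.9  53.3 -44.4]
55.27809360761375
[179.89485278  14.99963992 179.59373915] [-179.89485278  -14.99963992   -0.40626085] [ 0.55202203 -0.22435739  0.0947525 ]
```

Run:
```python
from h import *
hx,hy,rp,zt=.011,.0145,.006,.017
z=zt+tip; o=tool(-1)
fingers.gripper_to(0.0,40)
robot.move_to(seat(.052,-.030,z+.08),o); st()
robot.line_to(seat(.052,-.030,z),velocity=.12,f_stop=8); st()
for th in np.arange(0.1,1.5,.23):
    peg=np.array([.088-.038*np.cos(th),.038*np.sin(th)])
    if th<np.pi/4: off=np.array([-hx*th/(np.pi/4),-(hy+rp)])
    else: off=np.array([-(hx+rp),-hy*(np.pi/2-th)/(np.pi/4)])
    if robot.line_to(seat(*(peg+off),z),velocity=.06,f_stop=15): print("stop",th); break
st()
robot.line_to(seat(*(peg+off-[.006,0]),z+.002))
robot.line_to(seat(*(peg+off-[.006,0]),z+.09),velocity=.15)
robot.move_to(seat(-.13,0,.10),o); st()
im=vision.grab_frame("side"); i2=vision.grab_frame("top")
cv2.imwrite("pics/s1.png",np.hstack([cv2.resize(im[180:315,190:380],(400,284),interpolation=2),cv2.resize(i2[190:300,275:385],(284,284),interpolation=2)])[...,::-1])
```

```text
t 4.55 tcp [ 0.534  -0.2229  0.1725] F [ 0.6 -0.8  0.2]
t 5.3667 tcp [ 0.5543 -0.2249  0.0959] F [-0.8  0.5  0.4]
t 7.7 tcp [ 0.5702 -0.1577  0.0996] F [ 0.3 -0.3  0.4]
t 9.4917 tcp [ 0.3629 -0.1936  0.1127] F [0.2 0.1 0.3]
```

View pics/s1.png

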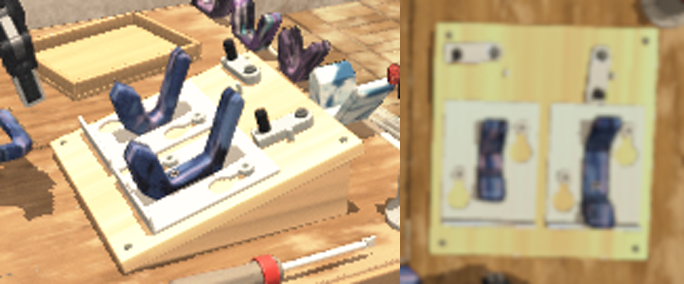

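The left keeper now points left: its peg is at about (457,54), level with its pivot at (494,53). The plates haven't moved. Next I push the lip.

Run:
```python
from h import *
z=.008+tip; T=lambda:(RB.T@(np.array(robot.current_tool_pos())-seat(0,0,0))).round(4)
robot.line_to(seat(-.122,0,z),velocity=.12,f_stop=8); print(T())
robot.line_to(seat(-.110,0,z),velocity=.05)
print(robot.line_to(seat(-.090,0,z),velocity=.02,f_stop=2.0)); x=T(); print(x); st()
x0=x[0]
i0=vision.grab_frame("top")
robot.line_to(seat(x0+.024,0,z),velocity=.04,f_stop=25); print(T()); st()
i1=vision.grab_frame("top"); s=vision.grab_frame("side")
cv2.imwrite("pics/s2.png",np.hstack([cv2.resize(s[180:315,190:380],(400,284),interpolation=2),cv2.resize(i1[190:300,275:385],(284,284),interpolation=2)])[...,::-1])
# plate motion from keyholes patch
for nm,(r0,r1,c0,c1) in{"hook":(234,268,303,317),"keyR":(236,254,317,327),"keyL":(253,272,292,302)}.items():
    m=cv2.matchTemplate(i1[r0-16:r1+2,c0-3:c1+3],i0[r0:r1,c0:c1],cv2.TM_CCOEFF_NORMED); _,v,_,l=cv2.minMaxLoc(m); print(nm,v,l[0]-3,l[1]-16)
```

```text
[-0.1213 -0.0004  0.0251]
True
[-0.0996  0.0003  0.0247]
t 11.3833 tcp [ 0.4101 -0.193   0.0471] F [-1.1  0.2  0.3]
[-0.0751 -0.0002  0.0251]
t 12.2083 tcp [ 0.4337 -0.1937  0.0539] F [-0.1 -0.6 -0.1]
hook 0.9619355797767639 0 -10
keyR 0.6674417853355408 0 -9
keyL 0.5593859553337097 1 -9
```

View pics/s2.png

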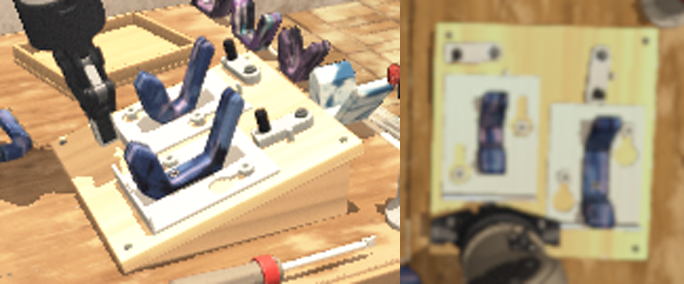

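Run:
```python
from h import *
i0=cv2.imread("pics/top0.png",0); i1=cv2.cvtColor(vision.grab_frame("top"),cv2.COLOR_RGB2GRAY)
for (x,y,z) in((-.046,0,.05),(.036,.03,.004),(0,0,.06)):
    print(proj("top",seat(x+.027,y,z))-proj("top",seat(x,y,z)))
def ecc(r0,r1,c0,c1):
    W=np.float32([[1,0,0],[0,1,-9.5]])
    v,W=cv2.findTransformECC(i0[r0:r1,c0:c1],i1,np.float32([[1,0,c0],[0,1,r0-9.5]]),cv2.MOTION_TRANSLATION,(3,200,1e-5),None,1)
    return v,W[0,2]-c0,W[1,2]-r0
for r in((232,270,302,320),(226,234,291,303),(226,234,315,328),(226,234,291,328)):
    try: print(ecc(*r))
    except Exception as e: print("fail")
```

```text
[  0.28999304 -10.48817963]
[  0.2512769  -10.19874931]
[  0.29606428 -10.67990627]
(0.9921962591600235, np.float32(0.2669983), np.float32(-10.45079))
(0.9320133901901642, np.float32(1.0423889), np.float32(-10.103424))
(0.956561229189221, np.float32(0.9914856), np.float32(-10.62854))
(0.44653715273886707, np.float32(-1.7178955), np.float32(-10.04834))
```

The plate moved 10.45 px, which matches the predicted 10.5 px for 27 mm, so the heads stand in the wide ends. Now I grasp the hook and lift.

Run:
```python
from h import *
T=lambda:(RB.T@(np.array(robot.current_tool_pos())-seat(0,0,0))).round(4)
z=.008+tip
robot.line_to(seat(-.095,0,z)); robot.line_to(seat(-.095,0,.13),velocity=.2)
fingers.gripper_to(0.65)
robot.line_to(seat(-.019,0,.13),velocity=.15)
print(robot.line_to(seat(-.019,0,.039),velocity=.12,f_stop=8),T()); st()
fingers.gripper_to(0.0,60); print("gap",robot.current_finger_gap()*85,robot.current_gripper_force()); st()
print(robot.line_to(seat(-.019,0,.039+.03),velocity=.04,f_stop=10),T()); st()
im=vision.grab_frame("side"); i2=vision.grab_frame("top")
cv2.imwrite("pics/s3.png",np.hstack([cv2.resize(im[160:315,150:380],(430,290),interpolation=2),cv2.resize(i2[190:300,275:385],(284,290),interpolation=2)])[...,::-1])
```

```text
False [-0.0188 -0.0004  0.0396]
t 15.45 tcp [ 0.4844 -0.1943  0.0824] F [-0.3  0.8 -0.8]
gap 26.868449753172786 59.997793436050415
t 15.8083 tcp [ 0.4848 -0.1941  0.0828] F [-2.8  1.7  5.9]
False [-0.0191  0.0002  0.0689]
t 16.7083 tcp [ 0.4764 -0.1937  0.1106] F [-0.6 -0.5 -2.6]
```

View pics/s3.png

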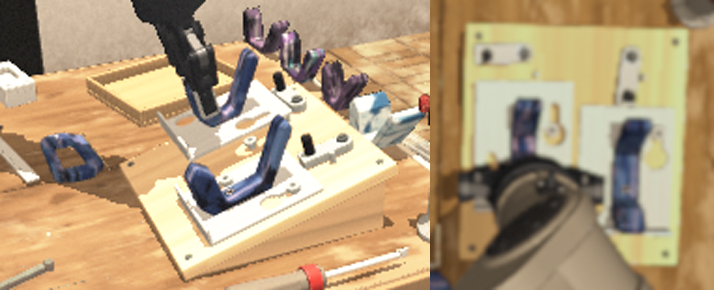

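The plate is off the board and in the grip: side-crop position about (220,125), bolts free. Before placing, I check the tray fit with an overlay on the first pictures.

Run:
```python
from h import *
out=[]
for c,(r0,c0,h,w,k) in(("top",(190,168,95,90,5)),("side",(180,190,55,100,3.4))):
    im=cv2.imread(f"pics/{c}0.png")[r0:r0+h,c0:c0+w]; im=cv2.resize(im,None,fx=k,fy=k,interpolation=2)
    for e,z,col in((0,.024,(0,0,255)),(.006,.006,(255,0,0))):
        P=[proj(c,np.array([t[0],t[1],z])+R.from_euler("z",t[2]).apply([a*(.095-e),d*(.075-e),0])) for a,d in((1,1),(1,-1),(-1,-1),(-1,1))]
        cv2.polylines(im,[np.int32((np.array(P)+.4-[c0,r0])*k)],True,col,1)
    out.append(cv2.copyMakeBorder(im,0,475-im.shape[0],0,0,0))
cv2.imwrite("pics/tr.png",np.hstack(out)); print(out[0].shape,out[1].shape)
```

```text
(475, 450, 3) (475, 340, 3)
```

View pics/tr.png

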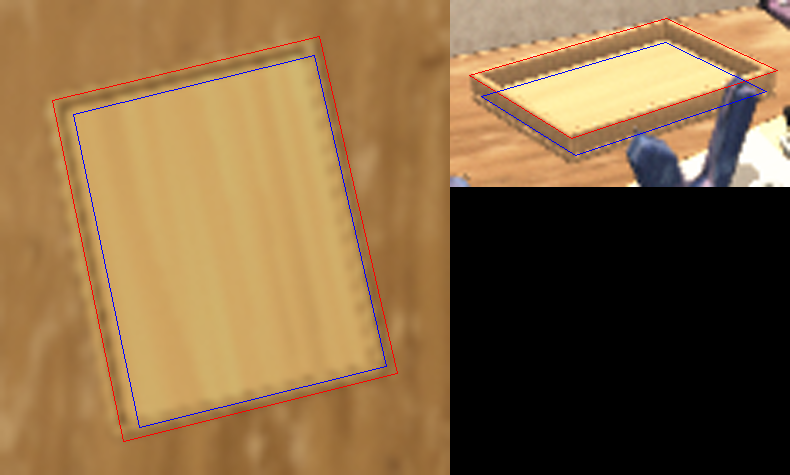

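The overlay agrees with the tray to about 1 px (2 mm) on both cameras, well inside the ±20 mm clearance. I place the plate with yaw 0.24.

Run:
```python
from h import *
yaw=.24; o=[180,0,np.degrees(yaw)]
xy=t[:2]+np.array([np.cos(yaw),np.sin(yaw)])*-.019
p=np.array(robot.current_tool_pos())
robot.line_to(p+[-.01,0,.11],velocity=.15)
robot.move_to([*xy,.20],o); st()
robot.line_to([*xy,.065],velocity=.12,f_stop=10); st()
print("touch",robot.line_to([*xy,.040],velocity=.015,f_stop=3)); st()
print("gap",robot.current_finger_gap()*85)
im=vision.grab_frame("side")
cv2.imwrite("pics/s4.png",cv2.resize(im[120:260,150:350],None,fx=3,fy=3,interpolation=2)[...,::-1])
```

```text
t 18.7167 tcp [0.5085 0.0616 0.2002] F [-0.4 -0.2 -2.4]
t 19.9917 tcp [0.5094 0.0646 0.0658] F [-0.1  0.4 -2.6]
touch True
t 21.1583 tcp [0.5085 0.0647 0.046 ] F [-0.1 -0.6  5.2]
gap 26.859410741082858
```

View pics/s4.png

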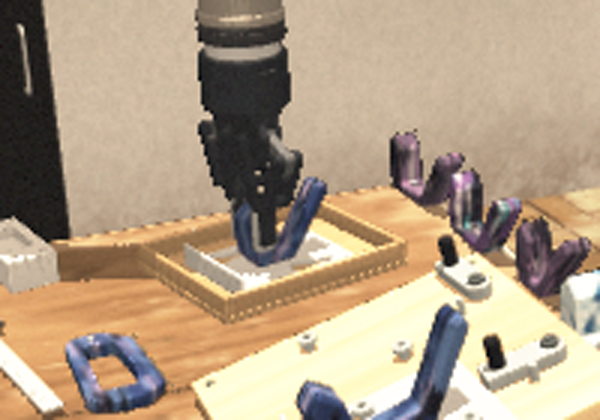

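Touchdown came at TCP z 0.046 (expected 0.045), and the plate is in the tray around (262,268), inside the walls. I release, retreat, and look again.

Run:
```python
from h import *
fingers.gripper_to(0.6); p=np.array(robot.current_tool_pos())
robot.line_to(p+[0,0,.16],velocity=.12)
robot.move_to([.35,.35,.25],[180,0,0]); robot.pause(.3); st()
im=vision.grab_frame("side"); i2=vision.grab_frame("top")
cv2.imwrite("pics/s5.png",np.hstack([cv2.resize(im[165:315,190:380],(400,316),interpolation=2),cv2.resize(i2[190:300,165:385],(400,200),interpolation=2)[:316] if 0 else cv2.copyMakeBorder(cv2.resize(i2[190:300,165:385],(400,200),interpolation=2),0,116,0,0,0)])[...,::-1])
```

```text
t 24.5917 tcp [0.3507 0.3492 0.25  ] F [ 0.4  0.1 -0.7]
```

View pics/s5.png

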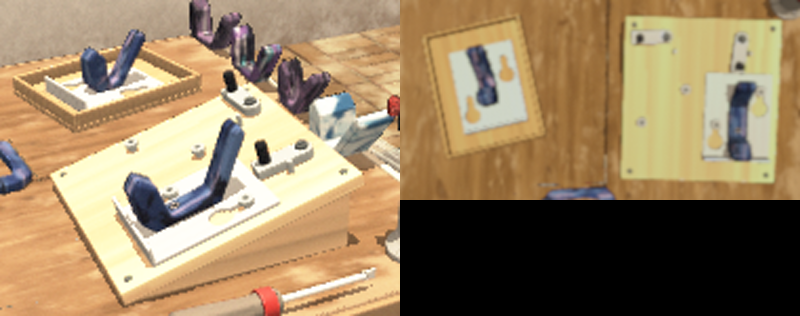

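The plate lies flat and centred in the tray (top crop about (487,86)). The long plate still hangs at (738,115), and the bystanders are in place.

```bash
python3 -c "
from station import workorder; print(workorder.close_job())"
```

```text
the job is handed in; nothing more can be done
None
```

The short-hook plate is off the board and lying flat, hook up, in the tray; the long-hook plate still hangs in its place, and the job was handed in at about 25 s of the 58 s allowed (no verdict was returned).

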